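Relay on the bench tester: plug it in, refit the selector knob, hold it pressed to test

ROBOT

A 6-joint arm with a two-finger parallel gripper is mounted at the origin on the work surface. World frame = base frame: x ahead of the robot, y to its left, z up, the work surface at z = 0. Lengths are in m, angles in degrees, forces in N, time in s.
With the tool pointing down it reaches from about 0.3 to 0.75 m from the base axis. Payload 8.5 kg.
Tool frame: the origin (TCP) lies midway between the tips of the shut fingers; the grasp point (between the pads) lies 19 mm behind it (env.hold_point_z is the distance from the TCP to the grasp point, in m); z points along the fingers, y is the line along which they close (so a half turn about z gives the same grasp; the last joint's range is limited). The gripper opens to 85 mm and grips with 20 to 120 N. Pads are 22 mm wide; open, the fingers measure 114 mm over their backs; the gripper's body (76 mm by 85 mm) begins 54 mm behind the grasp point. The pads swing forward as they close: fully open they stand 13 mm farther back than shut.
Start: joints at [62.378, 21.807, 74.336, -0, 83.858, -12.336], TCP at [0.145, 0.531, 0.231] pointing down, gripper open.
Joint ranges: [-178.18, 178.18], [-50.72, 133.34], [12.68, 142.11], [-81.47, 261.47], [9.98, 163.14], [-165.26, 165.26]. Speed limits (degrees/s): [136.94, 136.94, 180, 180, 180, 180].

INTERFACE

Orientations are given as a 3x3 rotation matrix whose columns are the frame's x, y, z axes.
In Python, from rig import observe, get_image, camera_info, env gives the robot as it stands.
- The arm moves only by the tool drive_tool, never from a script. Its arguments are lists of equal length, an entry for each row: "offset": the shift along the tool's x, y, z in units of 40 mm (1.0 is 40 mm), a list of three; "turn": the turn, a rotation vector about the tool's x, y, z in units of 6 degrees (1.0 is 6 degrees), a list of three; "hand": the opening, from 0 (shut) to 1 (fully open). A call has exactly 10 rows; each row shifts and turns the commanded pose from where the row before left it, along the tool's axes as they then stand; what a row does not reach is not made up. A row lasts 1/8 s, in which the tool goes at most 62.5 mm and 10.7 degrees, less where a joint would pass 70% of its speed; a pose out of reach is approached as far as the arm can. A call is refused whole if a number of a shift passes 1 or a number of a turn 1, either way. A call with a gripper value outside its range is refused whole. The fingers move at their own pace and stop on an object; "newtons" is the grip in N (left out, the last holds). Time passes only in rows, so rows that do not move let the fingers close, or fill a call up. It gives the time, the measured TCP pose, the force, the opening and the grip force at its end, in the units of the state.
- observe(): the state, without advancing time (a new reading comes with each control period).
- get_image(name): name is "scene" or "top" or "wrist"; returns the picture (400x640x3 uint8, blue, green, red); there is no depth.
- camera_info(name): a dict with "fx", "fy", "cx", "cy" (pixels), "world_to_cam" (4x4, takes a point from world to camera coordinates). Camera axes: x right, y down, z forward; pixel columns grow to the right and rows downward; lengths in m; the calibration is good to about 2 mm. A picture is of the moment at which its call begins: read the wrist's pose just before it. camera_info takes no time and is no camera call; for the wrist camera it gives the pose at the moment of the call.
- env.close_job(): hands the job in; it is judged then, once.
The state is a dict: "time_s": time; "q": joint angles; "qvel": joint speeds; "joint_efforts": joint torques, N m; "position": TCP position; "tool_rot": TCP orientation; "ft_force": force on the tool from outside, world axes, zero at the start; "wrist_torque": the same for the moment, N m; "grip_width": finger opening in m; "gripper_force": force on a finger pad.
Only numpy, scipy, OpenCV 4.12 (cv2) and the standard library are available. Lean on these libraries where they do the work, as an engineer would, in place of code of your own. Each camera call takes 0.05 s, during which the arm holds its last target. There are 200 camera calls.

TASK

Test the loose car relay on the bench tester: plug it into the tester's relay socket, blades in their matching slots, until its case sits down on the socket. Then fit the loose selector knob: turn it so that the flat in its bore matches the flat of the D-shaped shaft, push it fully home on the shaft, press it right down against the shaft's push-to-test spring and keep pressing; finish with the gripper still on the knob, holding it down. Leave the screwdriver, spanner and spray can where they are.

Things in the scene. Friction and masses are not known exactly. Their poses are not given: they have to be found in the camera images.
- tester: (Sizes in mm.) Bench tester, fixed: blue steel case 200 deep (x) x 270 wide (y), aluminium top panel 70 above the bench. Origin under its centre on the bench; x away from its front edge, y left, z up. Relay socket at x -35, y +68; selector shaft at x -35, y -62 on a round black scale plate with white marks. Behind them (x over 20) meter, lamps, fuse and toggle, up to 22 high.
- relay (a point): (Sizes in mm.) Centre of the loose relay's black case, 28 x 28, 26 high (13 above and below the point). z up, x towards a thin steel tab (12 wide) on its +x face that rises 12 above the case; grip the plain faces across y. Four copper blades stick out 11 below the case; it starts standing on them, point 24 above the bench. Weight about 35 g (25 to 50).
- relay_body: (Sizes in mm.) The relay itself; origin at the centre of the plane of its blade tips, 24 mm below relay, same axes. Blades, each 6.3 broad and 2 thick, tips tapered: one at x -8.5, y 0, broad along y; two at x -1, y +7.5 and -7.5, broad along x; one at x +6.5, y 0, broad along x.
- socket (a point): (Sizes in mm.) Centre of the top face of the tester's relay socket: white block 30 (x) x 26 (y), 18 above the panel, top 88 above the bench. Slots 7.9 x 3.6, 13 deep, lie in these axes (x away from the tester's front, z up) as the blades do in the relay's; fits one way only. Plugged in: axes agree, case rests on the top face, relay 13 above this point. Over 25 free beside it on both y sides.
- knob (a point): (Sizes in mm.) Centre of the loose black selector knob, on its axis, half-way up its 35 height; it stands upright on the bench. Skirt 40 in diameter, 15 high; on it a bar grip 13 wide (y), 20 high, from x -16 to a narrowed nose at x +18, white line on top at the nose. z up, x towards the nose. Weight about 45 g (30 to 65).
- knob_body: (Sizes in mm.) The knob itself; origin at the mouth of its bore, on its axis in the underside, 17.5 mm below knob, same axes. D-shaped: 13 in diameter, 12 deep, its flat 2.5 from the axis on the nose side (+x); edges widen by 0.8 at the mouth.
- shaft (a point): (Sizes in mm.) Centre of the top end of the selector shaft: steel, upright, 22 above the panel, 92 above the bench when not pressed. 12 in diameter, D-shaped: flat 2 from the axis, facing +x of these axes (z up); end slightly tapered. Turns with light friction; may stand at any angle. Knob is home when knob is 5.5 above this point, x along this x within 10 degrees.
- plunger (a joint): How far the shaft is pressed down, in m: 0 free, 0.005 at its stop. A spring pushes it back up: about 4 N starts it, about 9 N holds it at the stop.
- screwdriver: Bystander: screwdriver about 200 mm long lying on the bench; origin at its middle.
- spanner: Bystander: steel spanner 170 mm long lying on the bench.
- spray_can: Bystander: aerosol can, 60 mm in diameter, 150 mm high, upright; origin at its underside.
Mind the look-alikes: they are no part of the job. What is shaped like the relay_body but purple, red or turquoise is not meant.

How it is judged:
By the outcome, as a careful person would: the job done as asked, in the order asked, and still so for the second after the job is handed in, while the arm keeps its last pose, push and grip.
It also fails if it takes over 64 s, if anything falls off the work surface, if the arm or the gripper's body presses on something with over 40 N, if the wrist force passes 120 N, or if a joint passes its speed limit or range.

## Working session

There is one attempt and no reset: what is moved stays moved. The work goes in short steps, Python scripts to look and compute and a tool call to move; the robot and the scene stay as the last step left them, time stands still between calls to the robot, and variables do not carry over. Pictures are saved under pics/ and viewed, at most 10 in all, crops included, and the job is handed in when it is done.

Besides the shell and the picture viewer there is one more tool, called after ">>>" in YAML: its name, and indented under it one key for each argument. drive_tool: Moves the arm, as the interface text tells. Its arguments: {"type":"object","properties":{"offset":{"type":"array"},"turn":{"type":"array"},"hand":{"type":"array"},"newtons":{"type":"number"}},"required":["offset","turn","hand"]}

```bash
mkdir -p pics; ls; python3 - <<'E'
from rig import observe,get_image,camera_info,env
import cv2,numpy as np
ims={n:get_image(n) for n in("scene","top","wrist")}
for n in ims:
    cv2.imwrite(f"pics/{n}0.png",ims[n]); c=camera_info(n); print(n,c["fx"],c["fy"],c["cx"],c["cy"]); print(np.round(np.linalg.inv(c["world_to_cam"]),3))
s=observe();print(s); print(env.hold_point_z)
E
```

```text
pics
scene 409.44105842858767 409.44105842858767 320.5175277678799 199.90231401133798
[[ 0.875  0.271 -0.4    0.942]
 [ 0.483 -0.462  0.744 -0.715]
 [ 0.017 -0.844 -0.536  0.613]
 [ 0.     0.     0.     1.   ]]
top 361.8137320226773 361.8137320226773 319.42240886292626 193.80434737534975
[[-0.011 -0.997  0.081  0.498]
 [-1.     0.01  -0.014  0.034]
 [ 0.013 -0.082 -0.997  1.016]
 [ 0.     0.     0.     1.   ]]
wrist 318.9383253342657 318.9383253342657 316.28496779008174 201.30570231371826
[[ 0.264  0.921  0.288  0.071]
 [ 0.964 -0.252 -0.08   0.551]
 [-0.001  0.298 -0.954  0.374]
 [ 0.     0.     0.     1.   ]]
{'time_s': 0.15, 'q': array([ 6.23792531e+01,  2.18322578e+01,  7.43713865e+01, -2.42370707e-03,
        8.38585887e+01, -1.23354101e+01]), 'qvel': array([-0.03812113, -0.12285684, -0.24571331, -0.04163942, -0.09103139,
        0.07707583]), 'joint_efforts': array([ 2.72229525e-03, -4.48622239e+01, -2.31340921e+01, -1.79748836e-04,
        3.81726975e-03, -1.09414856e-05]), 'position': array([0.14489884, 0.53034029, 0.23087231]), 'tool_rot': array([[-9.64626072e-01,  2.63621554e-01, -4.66302226e-04],
       [ 2.63621897e-01,  9.64625591e-01, -9.81886857e-04],
       [ 1.90960521e-04, -1.07008114e-03, -9.99999409e-01]]), 'ft_force': array([-0.21669517, -0.28463158, -0.34920571]), 'wrist_torque': array([-0.02642046, -0.00542547,  0.02459659]), 'gripper_force': 0.0, 'grip_width': 0.0857129414891468}
0.0187
```

View pics/top0.png

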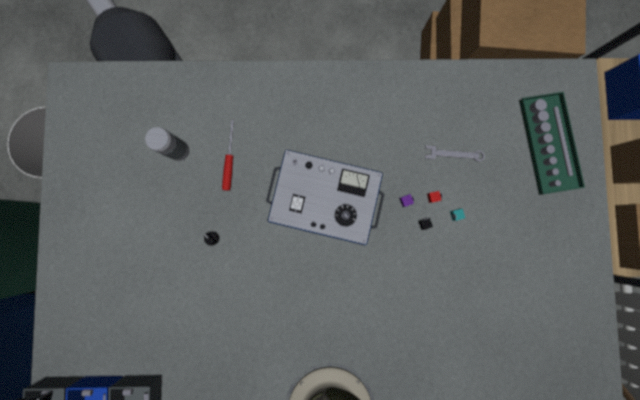

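View pics/scene0.png

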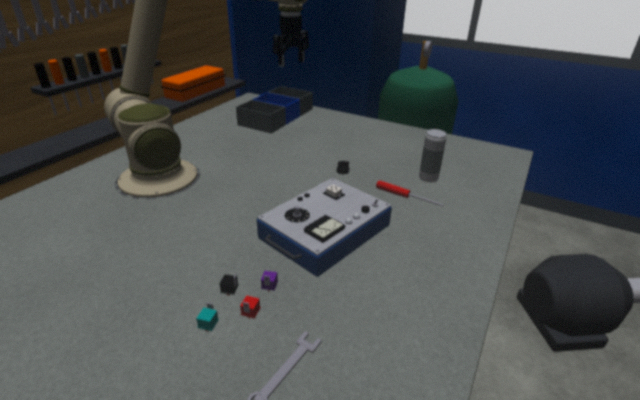

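Top view: the black relay is at about (425,224) with its purple, red and turquoise look-alikes around it, and the knob is at (211,238). The tester has its socket at (297,204) and its shaft plate at (346,215). Scene view: the relay is at (229,284) and the knob at (343,166).

```bash
cat > h.py <<'E'
from rig import observe,get_image,camera_info,env
import cv2,numpy as np
def ray(c,p):
    T=np.linalg.inv(c["world_to_cam"]); d=np.array([(p[0]-c["cx"])/c["fx"],(p[1]-c["cy"])/c["fy"],1.])
    d=T[:3,:3]@d; return T[:3,3],d/np.linalg.norm(d)
def onz(c,p,z):
    o,d=ray(c,p); return o+d*(z-o[2])/d[2]
def tri(*obs):
    A=np.zeros((3,3));b=np.zeros(3);R=[ray(c,p) for c,p in obs]
    for o,d in R:
        P=np.eye(3)-np.outer(d,d);A+=P;b+=P@o
    X=np.linalg.solve(A,b); return X,max(np.linalg.norm((np.eye(3)-np.outer(d,d))@(X-o)) for o,d in R)
def proj(c,X):
    p=c["world_to_cam"]@np.append(X,1); return np.array([c["fx"]*p[0]/p[2]+c["cx"],c["fy"]*p[1]/p[2]+c["cy"]])
def go(target,yaw_tool_x=None):
    "offset in tool axes (units) & yaw turn units from now"
    s=observe();R=s["tool_rot"];d=R.T@(np.array(target)-s["position"])/.04
    print("off",np.round(d,3),end=' ')
    if yaw_tool_x is not None:
        a=np.degrees(np.arctan2(R[1,0],R[0,0])); dy=(yaw_tool_x-a+180)%360-180
        print("yaw now",round(a,2),"turn z units",round(-dy/6,3),end=' ')
    print()
E
python3 - <<'E'
from h import *
t,s=camera_info("top"),camera_info("scene")
for n,a,b in[("relay",(425,224),(229,284)),("knob",(211,238),(343,166)),("socket",(297,204),(334,190)),("shaft",(346,215),(297,214))]:
    print(n,tri((t,a),(s,b)))
a=onz(t,(268,222),.07);b=onz(t,(365,243),.07);print(a,b,np.degrees(np.arctan2(*(a-b)[[1,0]])))
for n in((157,140),(231,160),(407,200)): print(onz(t,n,.01))
E
```

```text
relay (array([ 0.49393412, -0.26805256,  0.02283287]), np.float64(0.0011750091118612129))
knob (array([0.46229777, 0.31771688, 0.01889767]), np.float64(0.0010786424675865679))
socket (array([0.55004788, 0.08021763, 0.08124126]), np.float64(0.0018756371328581259))
shaft (array([ 0.51981987, -0.0471087 ,  0.07272633]), np.float64(0.0011228474604701964))
[0.50289429 0.15552576 0.07      ] [ 0.44574307 -0.09612789  0.07      ] 77.20499845157501
[0.73609998 0.47436634 0.01      ]
[0.67755512 0.26680483 0.01      ]
[ 0.56030418 -0.2245248   0.01      ]
```

>>> drive_tool:
  offset:
    - [-0.95,-0.35,0]
    - [-0.95,-0.35,0]
    - [-0.95,-0.35,0]
    - [-0.95,-0.35,0]
    - [-0.95,-0.35,0]
    - [-0.95,-0.35,0]
    - [-0.95,-0.35,0]
    - [-0.95,-0.35,0]
    - [-0.9,-0.3,0]
    - [0,0,0]
  turn:
    - [0,0,0]
    - [0,0,0]
    - [0,0,0]
    - [0,0,0]
    - [0,0,0]
    - [0,0,0]
    - [0,0,0]
    - [0,0,0]
    - [0,0,0]
    - [0,0,0]
  hand: [1,1,1,1,1,1,1,1,1,1]

```text
time_s: 1.4
position: [0.4418, 0.3199, 0.2307]
tool_rot: [[-0.964, 0.267, -0.001], [0.267, 0.964, -0.001], [0.0, -0.001, -1.0]]
ft_force: [-0.3, -0.6, -0.6]
grip_width: 0.0855
gripper_force: 0.0
```

```bash
python3 - <<'E'
from h import *
import pickle
c=camera_info("wrist");im=get_image("wrist");print(observe()["position"],observe()["qvel"].max())
pickle.dump((c,im),open("knob1.pkl","wb"));p=proj(c,[.462,.318,.03]);print(p)
cv2.imwrite("pics/w1.png",im)
E
```

```text
[0.44059967 0.32076593 0.23086044] 1.9856510671568908
[319.32061441 191.84667814]
```

View pics/w1.png

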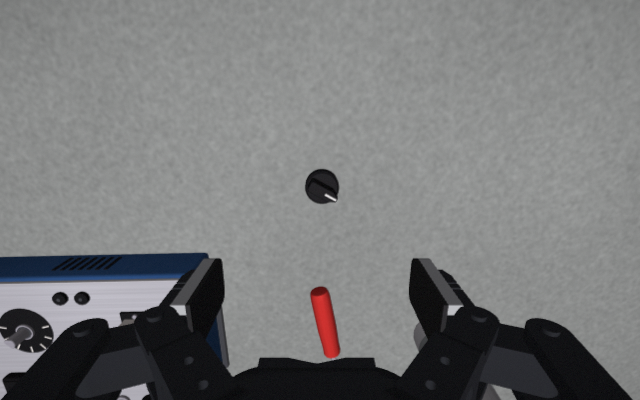

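The knob is at (322,187), with its white nose line pointing to the lower right, around (332,198). The screwdriver lies beyond it, and the tester's front corner and shaft plate are at the lower left.

>>> drive_tool:
  offset:
    - [-0.5,-0.7,0]
    - [-0.5,-0.7,0]
    - [-0.5,-0.7,0]
    - [-0.5,-0.7,0]
    - [-0.5,-0.7,0]
    - [-0.5,-0.7,0]
    - [-0.5,-0.7,0]
    - [-0.5,-0.7,0]
    - [-0.1,-0.7,0]
    - [0,0,0]
  turn:
    - [0,0,0]
    - [0,0,0]
    - [0,0,0]
    - [0,0,0]
    - [0,0,0]
    - [0,0,0]
    - [0,0,0]
    - [0,0,0]
    - [0,0,0]
    - [0,0,0]
  hand: [1,1,1,1,1,1,1,1,1,1]

```text
time_s: 2.7
position: [0.5316, 0.0348, 0.2313]
tool_rot: [[-0.964, 0.265, -0.0], [0.265, 0.964, 0.0], [0.001, 0.0, -1.0]]
ft_force: [0.7, 0.1, -0.3]
grip_width: 0.0855
gripper_force: 0.0
```

```bash
python3 - <<'E'
from h import *
import pickle
c=camera_info("wrist");im=get_image("wrist");print(observe()["position"])
pickle.dump((c,im),open("t1.pkl","wb"))
for P in([.550,.080,.088],[.52,-.047,.092]):print(proj(c,P))
cv2.imwrite("pics/w2.png",im)
E
```

```text
[0.53161782 0.03564154 0.231366  ]
[367.95634285 193.82081854]
[227.52467097 199.9686211 ]
```

View pics/w2.png

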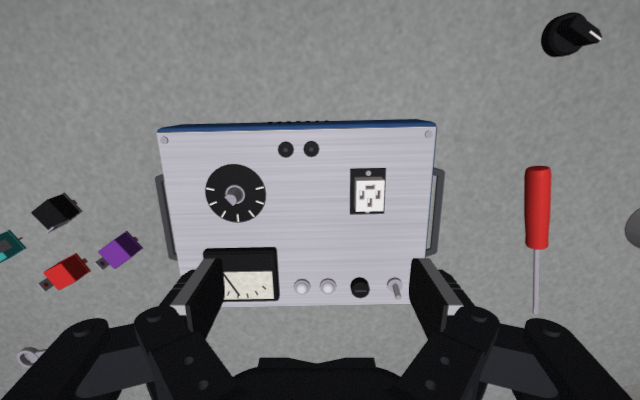

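The socket is the white block at (370,194), and the shaft is at (235,196) on its scale plate. The relay is at the left, at (57,211). I'll crop the shaft and socket and measure both.

```bash
python3 - <<'E'
from h import *
import pickle
c,im=pickle.load(open("t1.pkl","rb"))
a=cv2.resize(im[160:230,200:270],None,fx=5.7,fy=5.7,interpolation=2);b=cv2.resize(im[160:230,335:405],None,fx=5.7,fy=5.7,interpolation=2)
cv2.imwrite("pics/crop1.png",np.hstack([a,b]))
sub=im[170:220,345:395].min(2);m=(sub>130).astype(np.uint8)
m=cv2.morphologyEx(m,cv2.MORPH_CLOSE,np.ones((7,7)))
cs,_=cv2.findContours(m,cv2.RETR_EXTERNAL,cv2.CHAIN_APPROX_NONE)
for k in cs:
    x=cv2.boundingRect(k);print(x,cv2.contourArea(k))
    if 300<cv2.contourArea(k)<1600:
        r=cv2.boxPoints(cv2.minAreaRect(k+np.array([345,170])));P=np.array([onz(c,p,.088) for p in r]);print(r,P,P.mean(0))
        print(np.linalg.norm(np.diff(P,axis=0),axis=1))
E
```

```text
(0, 0, 50, 50) 2065.5
```

View pics/crop1.png

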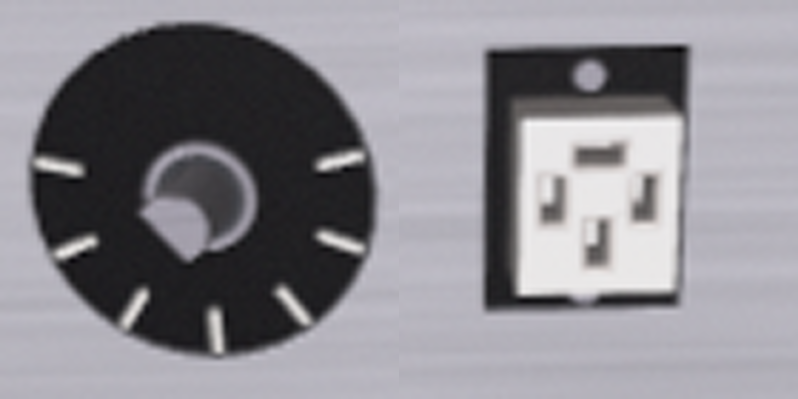

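The socket's broad slot is at the top, which is the side nearest the robot, as expected. The shaft's D end shows its flat facing lower-left, with corners at about crop (140,212) and (190,262).

```bash
python3 - <<'E'
from h import *
import pickle
c,im=pickle.load(open("t1.pkl","rb"))
f=lambda x,y,x0:(x0+x/5.7-.41,160+y/5.7-.41)
a=onz(c,f(140,212,200),.092);b=onz(c,f(190,262,200),.092)
e=a-b;n=np.array([e[1],-e[0],0]);n*=np.sign(n[0])/np.linalg.norm(n)
print("flat",np.linalg.norm(e),"yaw",np.degrees(np.arctan2(n[1],n[0])),"axis",(a+b)/2-.002*n)
# base circle of the shaft bush at panel
print("bush",onz(c,f(200,197,200),.072))
q=[onz(c,f(x-399,y,335),.088) for x,y in((519,117),(683,116),(681,297),(517,297))]
q=np.array(q);print("socket",q.mean(0),np.linalg.norm(np.diff(q,axis=0),axis=1),"x yaws",[np.degrees(np.arctan2(*(v)[[1,0]])) for v in(q[3]-q[0],q[2]-q[1])],[np.degrees(np.arctan2(*(v)[[1,0]]))-90 for v in(q[1]-q[0],q[2]-q[3])])
for p in((57,211),(40,210),(75,195)):print(onz(c,p,.035))
go([.47,-.268,.22])
E
```

```text
flat 0.011304267962542133 yaw -64.27882425404998 axis [ 0.52049972 -0.04468459  0.092     ]
bush [ 0.52060909 -0.04537431  0.072     ]
socket [0.5526424 0.0812217 0.088    ] [0.02649341 0.03099761 0.02733173] x yaws [np.float64(-13.896343769278559), np.float64(-12.354164327068776)] [np.float64(-15.02760044975956), np.float64(-15.387196469670798)]
[ 0.4938542  -0.25706282  0.035     ]
[ 0.48771639 -0.27488601  0.035     ]
[ 0.48227909 -0.22849658  0.035     ]
off [-0.517 -7.729  0.281]
```

>>> drive_tool:
  offset:
    - [-0.05,-0.86,0]
    - [-0.05,-0.86,0]
    - [-0.05,-0.86,0]
    - [-0.05,-0.86,0]
    - [-0.05,-0.86,0]
    - [-0.05,-0.86,0]
    - [-0.05,-0.86,0.1]
    - [-0.05,-0.86,0.2]
    - [-0.1,-0.85,0.3]
    - [0,0,0]
  turn:
    - [0,0,0]
    - [0,0,0]
    - [0,0,0]
    - [0,0,0]
    - [0,0,0]
    - [0,0,0]
    - [0,0,0]
    - [0,0,0]
    - [0,0,0]
    - [0,0,0]
  hand: [1,1,1,1,1,1,1,1,1,1]

```text
time_s: 4.0
position: [0.4698, -0.2686, 0.2064]
tool_rot: [[-0.964, 0.265, -0.001], [0.265, 0.964, 0.001], [0.002, 0.001, -1.0]]
ft_force: [-0.3, -0.0, -0.3]
grip_width: 0.0857
gripper_force: 0.0
```

```bash
python3 - <<'E'
from h import *
import pickle
c=camera_info("wrist");im=get_image("wrist");print(observe()["position"])
pickle.dump((c,im),open("r1.pkl","wb"))
p=proj(c,[.494,-.262,.03]);print(p);x,y=np.clip(p.astype(int)-70,0,None);print(x,y)
cv2.imwrite("pics/w3.png",cv2.resize(im[y:y+140,x:x+180],None,fx=4,fy=4,interpolation=2))
E
```

```text
[ 0.47013664 -0.26767919  0.20699079]
[328.07201695 199.74317336]
258 129
```

View pics/w3.png

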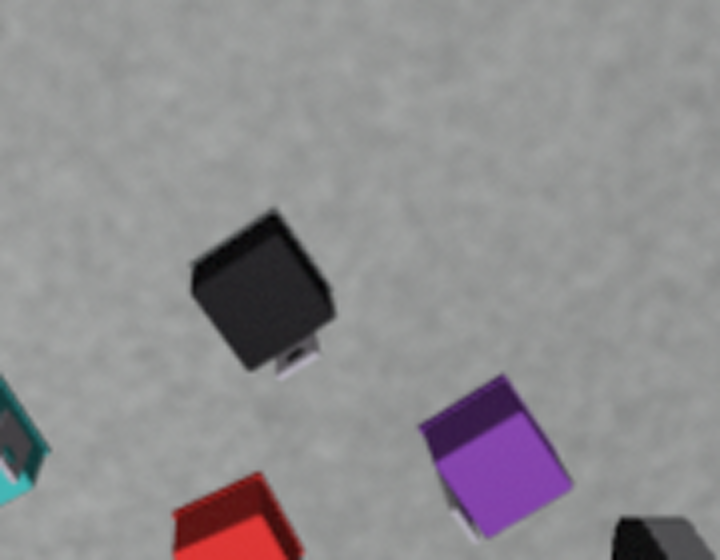

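The relay's top face has crop corners of about (275,236), (193,290), (250,370) and (333,316). The tab is on its lower-right face, so relay x points to the lower right. The red, turquoise and purple parts are all clear of the closing line if the fingers are only partly open.

```bash
python3 - <<'E'
from h import *
import pickle
c,im=pickle.load(open("r1.pkl","rb"))
f=lambda x,y:(258+x/4-.375,129+y/4-.375)
q=np.array([onz(c,f(x,y),.037) for x,y in((275,236),(193,290),(250,370),(333,316))])
print(q.mean(0),np.linalg.norm(np.diff(q,axis=0),axis=1))
yw=[np.degrees(np.arctan2(v[1],v[0])) for v in(q[2]-q[1],q[3]-q[0])]+[np.degrees(np.arctan2(v[1],v[0]))-90 for v in(q[0]-q[1],q[3]-q[2])]
print(yw,np.mean(yw))
# height check: triangulate with t1 view (57,211) approx -> use its blob centre in both
c2,im2=pickle.load(open("t1.pkl","rb"))
y=np.mean(yw);u=np.array([np.cos(np.radians(y)),np.sin(np.radians(y)),0])
go(q.mean(0)*[1,1,0]+[0,0,.16]-.0*u,y+180)
E
```

```text
[ 0.49553167 -0.26772772  0.037     ] [0.02531973 0.02638382 0.0260354 ]
[np.float64(18.474197951393382), np.float64(20.03429695980928), np.float64(19.029599001184877), np.float64(19.474196419266235)] 19.253072582913443
off [-0.614  0.165  1.174] yaw now 164.72 turn z units -5.755
```

>>> drive_tool:
  offset:
    - [-0.2,0.055,0.4]
    - [-0.2,0.055,0.4]
    - [-0.21,0.055,0.4]
    - [0,0,0]
    - [0,0,0]
    - [0,0,0]
    - [0,0,0]
    - [0,0,0]
    - [0,0,0]
    - [0,0,0]
  turn:
    - [0,0,0]
    - [0,0,0]
    - [0,0,0]
    - [0,0,-1]
    - [0,0,-1]
    - [0,0,-1]
    - [0,0,-1]
    - [0,0,-1]
    - [0,0,-0.76]
    - [0,0,0]
  hand: [0.6,0.6,0.6,0.6,0.6,0.6,0.6,0.6,0.6,0.6]

```text
time_s: 5.3
position: [0.4954, -0.2683, 0.1585]
tool_rot: [[-0.944, -0.33, -0.001], [-0.33, 0.944, 0.001], [0.0, 0.001, -1.0]]
ft_force: [0.6, 0.0, -0.4]
grip_width: 0.0514
gripper_force: 0.0
```

```bash
python3 - <<'E'
from h import *
import pickle
c=camera_info("wrist");im=get_image("wrist");s=observe();print(s["position"],s["grip_width"])
pickle.dump((c,im,s),open("r2.pkl","wb"))
p=proj(c,[.4955,-.2677,.037]);print(p);x,y=p.astype(int)-70;print(x,y)
cv2.imwrite("pics/w4.png",cv2.resize(im[y:y+140,x:x+140],None,fx=4,fy=4,interpolation=2))
E
```

```text
[ 0.49533496 -0.26834148  0.15863178] 0.0514594484403732
[316.50645476 194.44959714]
246 124
```

View pics/w4.png

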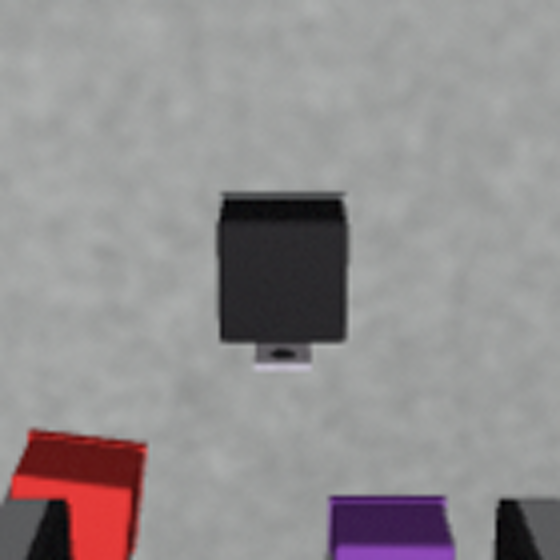

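The relay is now square in the view, with its top face from (219,221) to (347,342) in the crop and the tab on the far side. The red and purple parts are clear of the finger lanes.

```bash
python3 - <<'E'
from h import *
import pickle
c,im,s=pickle.load(open("r2.pkl","rb"))
f=lambda x,y:(246+x/4-.375,124+y/4-.375)
q=np.array([onz(c,f(x,y),.037) for x,y in((219.5,221),(346,221),(347,341.5),(220,341.5))])
print(q.mean(0),np.linalg.norm(np.diff(q,axis=0),axis=1))
yw=[np.degrees(np.arctan2(v[1],v[0])) for v in(q[2]-q[1],q[3]-q[0])]+[np.degrees(np.arctan2(v[1],v[0]))-90 for v in(q[1]-q[0],q[2]-q[3])]
print(yw)
c1,im1=pickle.load(open("r1.pkl","rb"))
g=lambda x,y:(258+x/4-.375,129+y/4-.375)
for a,b in(((275,236),(219.5,221)),((193,290),None),((333,316),(347,341.5)),((250,370),(220,341.5))):
    pass
print("tri",[np.round(tri((c1,g(*a)),(c,f(*b)))[0],4) for a,b in(((275,236),(346,221)),((193,290),(219.5,221)),((250,370),(220,341.5)),((333,316),(347,341.5)))])
print("tool frame",s["tool_rot"].T@(q.mean(0)-s["position"]))
go(q.mean(0)*[1,1,0]+[0,0,.006],np.mean(yw)+180)
E
```

```text
[ 0.49528097 -0.2678665   0.037     ] [0.02687905 0.02703569 0.0277876 ]
[np.float64(20.53729660493486), np.float64(18.611564666847702), np.float64(19.221119499726697), np.float64(19.21936857145603)]
tri [array([ 0.4777, -0.2601,  0.0407]), array([ 0.4887, -0.2848,  0.031 ]), array([ 0.5144, -0.2761,  0.0316]), array([ 0.5018, -0.2511,  0.0422])]
tool frame [-0.00015241  0.00038346  0.12163201]
off [-0.004  0.009  3.816] yaw now -160.8 turn z units -0.032
```

Triangulation puts the relay's top at a mean height of 36 mm, against the 37 mm stated, so I'll descend and grip.

>>> drive_tool:
  offset:
    - [0,0,0.7]
    - [0,0,0.7]
    - [0,0,0.7]
    - [0,0,0.7]
    - [0,0,0.6]
    - [0,0,0.4]
    - [0,0,0]
    - [0,0,0]
    - [0,0,0]
    - [0,0,0]
  turn:
    - [0,0,0]
    - [0,0,0]
    - [0,0,0]
    - [0,0,0]
    - [0,0,0]
    - [0,0,0]
    - [0,0,0]
    - [0,0,0]
    - [0,0,0]
    - [0,0,0]
  hand: [0.6,0.6,0.6,0.6,0.6,0.6,0.2,0.2,0.2,0.2]
  newtons: 35

```text
time_s: 6.6
position: [0.4953, -0.2688, 0.0079]
tool_rot: [[-0.944, -0.33, 0.001], [-0.33, 0.944, -0.001], [-0.0, -0.001, -1.0]]
ft_force: [-0.3, 0.3, 1.2]
grip_width: 0.0276
gripper_force: 39.3
```

>>> drive_tool:
  offset:
    - [0,0,-0.4]
    - [0,0,-0.8]
    - [0,0,-1]
    - [0,0,-1]
    - [-0.4,0.7,-1]
    - [-0.5,0.9,-0.85]
    - [-0.5,0.95,0]
    - [-0.5,0.95,0]
    - [-0.5,0.95,0]
    - [-0.5,0.95,0]
  turn:
    - [0,0,0]
    - [0,0,0]
    - [0,0,0]
    - [0,0,0]
    - [0,0,0]
    - [0,0,0]
    - [0,0,0]
    - [0,0,0]
    - [0,0,0]
    - [0,0,0]
  hand: [0.2,0.2,0.2,0.2,0.2,0.2,0.2,0.2,0.2,0.2]

```text
time_s: 7.85
position: [0.5332, -0.025, 0.2107]
tool_rot: [[-0.944, -0.33, 0.001], [-0.33, 0.944, -0.0], [-0.001, -0.001, -1.0]]
ft_force: [-0.6, -0.7, -0.7]
grip_width: 0.0273
gripper_force: 39.3
```

>>> drive_tool:
  offset:
    - [-0.5,0.9,0]
    - [-0.5,0.9,0]
    - [-0.3,0.55,0]
    - [0,0,0]
    - [0,0,0]
    - [0,0,0]
    - [0,0,0]
    - [0,0,0]
    - [0,0,0]
    - [0,0,0]
  turn:
    - [0,0,0]
    - [0,0,0]
    - [0,0,0.54]
    - [0,0,1]
    - [0,0,1]
    - [0,0,1]
    - [0,0,1]
    - [0,0,1]
    - [0,0,0]
    - [0,0,0]
  hand: [0.2,0.2,0.2,0.2,0.2,0.2,0.2,0.2,0.2,0.2]

```text
time_s: 9.1
position: [0.5513, 0.0794, 0.2099]
tool_rot: [[-0.971, 0.239, 0.001], [0.239, 0.971, -0.0], [-0.001, 0.0, -1.0]]
ft_force: [0.5, -1.0, -0.0]
grip_width: 0.0275
gripper_force: 39.4
```

```bash
python3 - <<'E'
from h import *
import pickle
c=camera_info("wrist");im=get_image("wrist");s=observe();print(s["position"],s["grip_width"],s["ft_force"])
pickle.dump((c,im,s),open("s2.pkl","wb"))
p=proj(c,[.5526,.0812,.088]);print(p);x,y=p.astype(int)-60;print(x,y)
a=cv2.resize(im[y:y+120,x:x+120],None,fx=5,fy=5,interpolation=2)
cv2.imwrite("pics/w5.png",np.hstack([a[:,:],cv2.resize(im[200:400,216:416],None,fx=1,fy=3)[:,:]]))
E
```

```text
[0.55125764 0.07941012 0.20973197] 0.02752576070547644 [ 0.94853977 -0.64831511 -1.19230349]
[318.31475291 195.02030846]
258 135
```

View pics/w5.png

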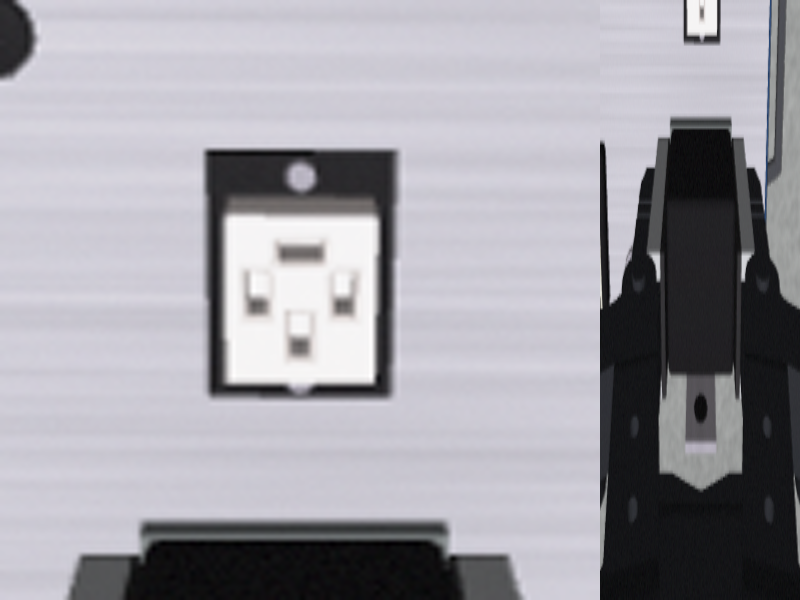

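The socket's top face runs from (223,215) to (379,385) in the crop, and its slots are centred at (300,252), (257,292), (343,292) and (299,334). The relay is held squarely in the pads.

```bash
python3 - <<'E'
from h import *
import pickle
c,im,s=pickle.load(open("s2.pkl","rb"))
f=lambda x,y:(258+x/5-.4,135+y/5-.4)
R,t=s["tool_rot"],s["position"]
T=lambda p:R.T@(onz(c,f(*p),.088)-t)*1000
q=np.array([T(p) for p in((223,214),(379.5,214),(378,385),(224.5,385))]);print(np.round(q,2),q.mean(0))
# slots (relay axes: x=-tool x, y=+tool y?) 
sl=np.array([T(p) for p in((300,252),(257,292),(343,292),(299.5,334))]);print(np.round(sl,2))
B=np.array([[8.5,0],[1,0],[1,0],[-6.5,0]]);print("centre x from slots",np.mean(sl[:,0]-B[:,0]),"y",sl[:,1].mean())
c1,i1=pickle.load(open("t1.pkl","rb"))
g=lambda x,y:(335+(x-399)/5.7-.41,160+y/5.7-.41)
print("tri z",[np.round(tri((c1,g(*a)),(c,f(*b)))[0],4) for a,b in(((600,154),(300,252)),((597,242),(299.5,334)))])
E
```

```text
[[ 14.78 -11.67 121.73]
 [ 14.77  14.94 121.73]
 [-16.01  15.17 121.74]
 [-16.   -11.82 121.74]] [ -0.61675648   1.65440446 121.73225424]
[[  8.11   1.43 121.73]
 [  0.99  -5.99 121.73]
 [  0.99   8.86 121.73]
 [ -6.61   1.36 121.73]]
centre x from slots -0.1310897362669455 y 1.4148548924445006
tri z [array([0.543 , 0.0829, 0.0907]), array([0.5574, 0.0793, 0.0903])]
```

```bash
python3 - <<'E'
from h import *
import pickle
c,im,s=pickle.load(open("s2.pkl","rb"));R,t=s["tool_rot"],s["position"]
for z in(-.018,-.0,.007): print(z,proj(c,t+R@np.array([.014,0,z])),(c["world_to_cam"]@np.append(t+R@np.array([.014,0,z]),1))[2])
print(proj(c,t+R@np.array([.0,0,.1217])))
# held relay's lateral edges: robust from rows
g=im[:,:,:].max(2).astype(int)
for r in(238,240,245,250,270,290,310): print(r,list(g[r,280:356:1][::2]))
E
```

```text
-0.018 [315.63185449 252.57101521] 0.13801563959112859
-0.0 [315.69850074 235.83914589] 0.1551926346612968
0.007 [315.72059891 230.29129194] 0.16187257718858442
[315.93607416 194.11082012]
238 [np.int64(210), np.int64(211), np.int64(212), np.int64(204), np.int64(200), np.int64(199), np.int64(199), np.int64(198), np.int64(199), np.int64(199), np.int64(197), np.int64(197), np.int64(200), np.int64(198), np.int64(199), np.int64(199), np.int64(199), np.int64(197), np.int64(198), np.int64(197), np.int64(197), np.int64(198), np.int64(198), np.int64(198), np.int64(197), np.int64(198), np.int64(196), np.int64(199), np.int64(197), np.int64(198), np.int64(198), np.int64(197), np.int64(198), np.int64(199), np.int64(209), np.int64(210), np.int64(209), np.int64(209)]
240 [np.int64(209), np.int64(210), np.int64(209), np.int64(116), np.int64(55), np.int64(56), np.int64(56), np.int64(58), np.int64(56), np.int64(57), np.int64(58), np.int64(56), np.int64(56), np.int64(57), np.int64(56), np.int64(56), np.int64(57), np.int64(56), np.int64(55), np.int64(56), np.int64(59), np.int64(57), np.int64(58), np.in
[... 2200 characters left out ...]
nt64(36), np.int64(33), np.int64(37), np.int64(34), np.int64(36), np.int64(36), np.int64(34), np.int64(37), np.int64(32), np.int64(20), np.int64(26), np.int64(56)]
310 [np.int64(51), np.int64(14), np.int64(27), np.int64(35), np.int64(38), np.int64(34), np.int64(32), np.int64(36), np.int64(34), np.int64(34), np.int64(33), np.int64(35), np.int64(34), np.int64(33), np.int64(37), np.int64(32), np.int64(34), np.int64(34), np.int64(33), np.int64(34), np.int64(35), np.int64(35), np.int64(35), np.int64(34), np.int64(36), np.int64(33), np.int64(35), np.int64(36), np.int64(36), np.int64(35), np.int64(32), np.int64(36), np.int64(35), np.int64(34), np.int64(28), np.int64(20), np.int64(40), np.int64(56)]
```

>>> drive_tool:
  offset:
    - [-0.006,0.028,0.3]
    - [0,0,0.6]
    - [0,0,0.6]
    - [0,0,0.6]
    - [0,0,0.4]
    - [0,0,0.2]
    - [0,0,0]
    - [0,0,0]
    - [0,0,0]
    - [0,0,0]
  turn:
    - [0,0,0]
    - [0,0,0]
    - [0,0,0]
    - [0,0,0]
    - [0,0,0]
    - [0,0,0]
    - [0,0,0]
    - [0,0,0]
    - [0,0,0]
    - [0,0,0]
  hand: [0.2,0.2,0.2,0.2,0.2,0.2,0.2,0.2,0.2,0.2]

```text
time_s: 10.4
position: [0.552, 0.0805, 0.1017]
tool_rot: [[-0.97, 0.241, 0.001], [0.241, 0.97, -0.0], [-0.001, 0.0, -1.0]]
ft_force: [0.1, 0.1, 0.4]
grip_width: 0.0272
gripper_force: 39.4
```

```bash
python3 - <<'E'
from h import *
s=observe();print(s["position"],s["ft_force"]);go([.55176,.08042,.096],166.2)
im=get_image("wrist");cv2.imwrite("pics/w6.png",cv2.resize(im[150:270,216:416],None,fx=4,fy=4,interpolation=2))
E
```

```text
[0.55198515 0.0804561  0.10167863] [0.07519    0.14334261 0.40380564]
off [ 0.005 -0.002  0.142] yaw now 166.04 turn z units -0.027
```

View pics/w6.png

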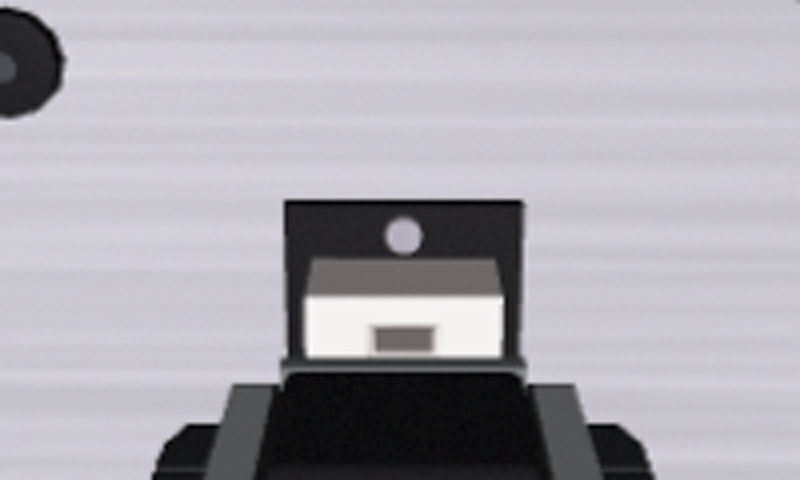

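From close by, the socket and its slot (middle near column 404) line up with the held relay (column 403.5). Going down into the socket.

>>> drive_tool:
  offset:
    - [0,0,0.07]
    - [0,0,0.07]
    - [0,0,0.04]
    - [0,0,0.04]
    - [0,0,0.03]
    - [0,0,0.03]
    - [0,0,0]
    - [0,0,0]
    - [0,0,0]
    - [0,0,0]
  turn:
    - [0,0,0]
    - [0,0,0]
    - [0,0,0]
    - [0,0,0]
    - [0,0,0]
    - [0,0,0]
    - [0,0,0]
    - [0,0,0]
    - [0,0,0]
    - [0,0,0]
  hand: [0.2,0.2,0.2,0.2,0.2,0.2,0.2,0.2,0.2,0.2]

```text
time_s: 11.7
position: [0.5519, 0.0805, 0.0902]
tool_rot: [[-0.97, 0.241, 0.0], [0.241, 0.97, -0.0], [-0.0, -0.0, -1.0]]
ft_force: [-0.1, 1.1, -0.2]
grip_width: 0.0275
gripper_force: 39.4
```

>>> drive_tool:
  offset:
    - [0,0,0.05]
    - [0,0,0.04]
    - [0,0,0.03]
    - [0,0,0.02]
    - [0,0,0.02]
    - [0,0,0.02]
    - [0,0,0]
    - [0,0,0]
    - [0,0,0]
    - [0,0,0]
  turn:
    - [0,0,0]
    - [0,0,0]
    - [0,0,0]
    - [0,0,0]
    - [0,0,0]
    - [0,0,0]
    - [0,0,0]
    - [0,0,0]
    - [0,0,0]
    - [0,0,0]
  hand: [0.2,0.2,0.2,0.2,0.2,0.2,0.2,0.2,0.2,0.2]

```text
time_s: 12.95
position: [0.5519, 0.0805, 0.0843]
tool_rot: [[-0.97, 0.241, 0.001], [0.241, 0.97, -0.0], [-0.001, -0.0, -1.0]]
ft_force: [-4.6, -0.5, 12.5]
grip_width: 0.0275
gripper_force: 41.3
```

>>> drive_tool:
  offset:
    - [0,0,0.02]
    - [0,0,0.02]
    - [0,0,0]
    - [0,0,0]
    - [0,0,0]
    - [0,0,0]
    - [0,0,0]
    - [0,0,0]
    - [0,0,0]
    - [0,0,0]
  turn:
    - [0,0,0]
    - [0,0,0]
    - [0,0,0]
    - [0,0,0]
    - [0,0,0]
    - [0,0,0]
    - [0,0,0]
    - [0,0,0]
    - [0,0,0]
    - [0,0,0]
  hand: [0.2,0.2,0.2,0.2,0.2,0.2,0.2,0.2,0.35,0.5]

```text
time_s: 14.2
position: [0.5518, 0.0805, 0.0812]
tool_rot: [[-0.97, 0.241, -0.0], [0.241, 0.97, -0.0], [0.0, -0.0, -1.0]]
ft_force: [0.0, 0.2, -0.7]
grip_width: 0.0425
gripper_force: 0.0
```

>>> drive_tool:
  offset:
    - [0,0,-0.3]
    - [0,0,-0.6]
    - [0,0,-0.9]
    - [0,0,-1]
    - [0,0,-1]
    - [0,0,0]
    - [0,0,0]
    - [0,0,0]
    - [0,0,0]
    - [0,0,0]
  turn:
    - [0,0,0]
    - [0,0,0]
    - [0,0,0]
    - [0,0,0]
    - [0,0,0]
    - [0,0,0]
    - [0,0,0]
    - [0,0,0]
    - [0,0,0]
    - [0,0,0]
  hand: [0.6,0.6,0.6,0.6,0.6,0.7,0.7,0.7,0.7,0.7]

```text
time_s: 15.45
position: [0.5518, 0.0805, 0.233]
tool_rot: [[-0.97, 0.241, -0.001], [0.241, 0.97, 0.0], [0.001, -0.0, -1.0]]
ft_force: [-0.3, -0.5, 0.2]
grip_width: 0.0596
gripper_force: 0.0
```

```bash
cat > knob.py <<'E'
from h import *
def knob(c,im,guess):
    x,y=proj(c,guess).astype(int)-45; sub=im[y:y+90,x:x+90].astype(int)
    k=(sub.max(2)<75).astype(np.uint8);k=cv2.morphologyEx(k,cv2.MORPH_OPEN,np.ones((3,3)))
    cs,_=cv2.findContours(k,cv2.RETR_EXTERNAL,cv2.CHAIN_APPROX_NONE);b=max(cs,key=cv2.contourArea)
    hull=np.zeros_like(k);cv2.drawContours(hull,[cv2.convexHull(b)],-1,1,-1)
    w=((sub.min(2)>150)&(cv2.dilate(hull,np.ones((5,5)))>0)).astype(np.uint8)
    n,l,st,ce=cv2.connectedComponentsWithStats(w);i=1+np.argmax(st[1:,4]) if n>1 else 0
    bb=cv2.boundingRect(b);m=np.argwhere(l==i)[:,::-1]
    P=np.array([onz(c,p+[x,y],.035) for p in m]);mu=P.mean(0);d=np.linalg.svd(P-mu)[2][0]
    return bb,b+[x,y],st[i],ce[i]+[x,y],mu,d,(x,y)
E
python3 - <<'E'
from knob import *
import pickle
c,im=pickle.load(open("knob1.pkl","rb"))
bb,b,st,ce,mu,d,xy=knob(c,im,[.462,.318,.02])
(e,_),ang=cv2.minEnclosingCircle(b),0
print(bb,st,ce,mu,"skirt c",e,onz(c,e,.015));s=onz(c,e,.012)
print("line yaw",np.degrees(np.arctan2(d[1],d[0])),"dir",np.degrees(np.arctan2(*(mu-s)[[1,0]])),np.linalg.norm((mu-s)[:2]))
st=observe();print(st["position"])
go([.455,.318,.17])
im=get_image("top")
E
```

```text
(31, 25, 34, 35) [51 50 11  7 25] [329.76 196.96] [0.46940099 0.32792301 0.035     ] skirt c (322.32635498046875, 185.92283630371094) [0.46013584 0.32226143 0.015     ]
line yaw 44.94711786957037 dir 34.3862500601232 0.010296791587594134
[0.55178377 0.08046677 0.2329557 ]
off [3.78  5.179 1.576]
```

>>> drive_tool:
  offset:
    - [0.6,0.85,0]
    - [0.6,0.85,0]
    - [0.6,0.85,0]
    - [0.6,0.85,0]
    - [0.6,0.85,0.2]
    - [0.6,0.85,0.3]
    - [0.08,0.18,0.4]
    - [0,0,0.4]
    - [0,0,0.3]
    - [0,0,0.2]
  turn:
    - [0,0,0]
    - [0,0,0]
    - [0,0,0]
    - [0,0,0]
    - [0,0,0]
    - [0,0,0]
    - [0,0,0]
    - [0,0,-1]
    - [0,0,-1]
    - [0,0,-1]
  hand: [0.7,0.7,0.7,0.7,0.7,0.7,0.7,0.7,0.7,0.7]

```text
time_s: 16.75
position: [0.4602, 0.3201, 0.1603]
tool_rot: [[-0.997, -0.073, -0.001], [-0.073, 0.997, -0.001], [0.001, -0.001, -1.0]]
ft_force: [-0.2, 0.3, 0.1]
grip_width: 0.0596
gripper_force: 0.0
```

>>> drive_tool:
  offset:
    - [0,0,0]
    - [0,0,0]
    - [0,0,0]
    - [0,0,0]
    - [0,0,0]
    - [0,0,0]
    - [0,0,0]
    - [0,0,0]
    - [0,0,0]
    - [0,0,0]
  turn:
    - [0,0,-1]
    - [0,0,-1]
    - [0,0,-1]
    - [0,0,-1]
    - [0,0,-1]
    - [0,0,-1]
    - [0,0,0]
    - [0,0,0]
    - [0,0,0]
    - [0,0,0]
  hand: [0.7,0.7,0.7,0.7,0.7,0.7,0.7,0.7,0.7,0.7]

```text
time_s: 18.0
position: [0.46, 0.3209, 0.1613]
tool_rot: [[-0.766, -0.643, 0.0], [-0.643, 0.766, -0.0], [0.0, -0.0, -1.0]]
ft_force: [-0.1, 0.3, -0.5]
grip_width: 0.0594
gripper_force: 0.0
```

```bash
python3 - <<'E'
from knob import *
import pickle
c=camera_info("wrist");im=get_image("wrist");s=observe();print(s["position"],s["q"][5])
pickle.dump((c,im,s),open("k2.pkl","wb"))
bb,b,st,ce,mu,d,xy=knob(c,im,[.461,.321,.02])
e,r=cv2.minEnclosingCircle(b);print(bb,xy,st,ce,mu,"circ",e,r)
print("line yaw",np.degrees(np.arctan2(d[1],d[0])))
x,y=np.array(xy)-5;print(x,y)
cv2.imwrite("pics/k2.png",cv2.resize(im[y:y+100,x:x+100],None,fx=6,fy=6,interpolation=2))
E
```

```text
[0.45999129 0.32092397 0.16133121] -107.20017601803586
(24, 22, 41, 46) (np.int64(270), np.int64(143)) [30 20 22  6 31] [309.12903226 164.35483871] [0.44472022 0.30034774 0.035     ] circ (314.0, 187.5) 22.69921875
line yaw -39.384302606674005
265 138
```

View pics/k2.png

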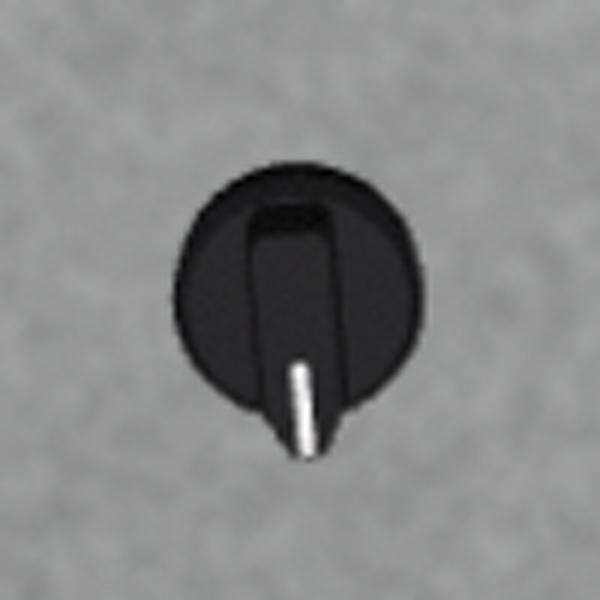

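The nose line runs from crop (299,365) to (307,458), the bar's back edge is centred at about (291,237), and the skirt spans columns 175–423. The bar is about 4 degrees off the tool's axis. That was my tenth picture, so from here I go by numbers.

```bash
python3 - <<'E'
from h import *
import pickle
c,im,s=pickle.load(open("k2.pkl","rb"));R,t=s["tool_rot"],s["position"]
f=lambda x,y:(265+x/6-.42,138+y/6-.42)
B,N,L=[onz(c,f(*p),.035) for p in((291,237),(307,459),(299,365))]
for n,v in(("bar",N-B),("line",N-L)):print(n,np.linalg.norm(v),np.degrees(np.arctan2(v[1],v[0])))
ax=B+16/34*(N-B);print("axis",ax,"tool mm",R.T@(ax-t)*1000)
q=np.array([onz(c,f(*p),0.0) for p in((175,295),(423,295))]);print("skirt w",np.linalg.norm(q[1]-q[0]),"mid tool",R.T@(q.mean(0)-t)*1000)
yw=np.degrees(np.arctan2(*(N-B)[[1,0]]));go([ax[0],ax[1],.018],yw+180)
# height: knob nose tip seen also from t1/knob1
c1,i1=pickle.load(open("knob1.pkl","rb"))
print(tri((c1,(334.5,201)),(c,f(307,459))))
E
```

```text
bar 0.033988918843678814 43.826723750816775
line 0.014704866909480578 44.526832725628346
axis [0.46262703 0.32112585 0.035     ] tool mm [ -2.14354642  -1.53585766 126.33134688]
skirt w 0.040725410290124914 mid tool [ -4.0203211   -1.71568188 161.33142737]
off [-0.054 -0.038  3.583] yaw now -139.99 turn z units -0.636 
(array([0.47350562, 0.33201462, 0.04165903]), np.float64(0.0002631498663832361))
```

>>> drive_tool:
  offset:
    - [-0.054,-0.038,0]
    - [0,0,0.5]
    - [0,0,0.8]
    - [0,0,0.8]
    - [0,0,0.8]
    - [0,0,0.5]
    - [0,0,0.21]
    - [0,0,0]
    - [0,0,0]
    - [0,0,0]
  turn:
    - [0,0,0]
    - [0,0,-0.68]
    - [0,0,0]
    - [0,0,0]
    - [0,0,0]
    - [0,0,0]
    - [0,0,0]
    - [0,0,0]
    - [0,0,0]
    - [0,0,0]
  hand: [0.6,0.6,0.6,0.6,0.6,0.6,0.6,0.6,0.6,0.5]

```text
time_s: 19.3
position: [0.463, 0.3213, 0.0177]
tool_rot: [[-0.718, -0.696, 0.001], [-0.696, 0.718, 0.001], [-0.001, -0.001, -1.0]]
ft_force: [0.8, -0.4, 0.3]
grip_width: 0.0431
gripper_force: 0.0
```

>>> drive_tool:
  offset:
    - [0,0,0]
    - [0,0,0]
    - [0,0,0]
    - [0,0,0]
    - [0,0,0]
    - [0,0,0]
    - [0,0,0]
    - [0,0,0]
    - [0,0,0]
    - [0,0,0]
  turn:
    - [0,0,0]
    - [0,0,0]
    - [0,0,0]
    - [0,0,0]
    - [0,0,0]
    - [0,0,0]
    - [0,0,0]
    - [0,0,0]
    - [0,0,0]
    - [0,0,0]
  hand: [0.4,0.3,0.2,0.1,0.05,0.05,0.05,0.05,0.05,0.05]
  newtons: 60

```text
time_s: 20.55
position: [0.4627, 0.3212, 0.0172]
tool_rot: [[-0.718, -0.696, 0.0], [-0.696, 0.718, 0.0], [-0.0, -0.0, -1.0]]
ft_force: [-0.4, 0.3, 5.2]
grip_width: 0.0115
gripper_force: 60.3
```

>>> drive_tool:
  offset:
    - [0,0,-0.4]
    - [0,0,-1]
    - [0.66,-0.94,-1]
    - [0.66,-0.94,-1]
    - [0.67,-0.95,-1]
    - [0.67,-0.95,-0.6]
    - [0.67,-0.95,0]
    - [0.67,-0.95,0]
    - [0.67,-0.95,0]
    - [0.66,-0.94,0]
  turn:
    - [0,0,0]
    - [0,0,0]
    - [0,0,0]
    - [0,0,0]
    - [0,0,0]
    - [0,0,0]
    - [0,0,0]
    - [0,0,0]
    - [0,0,0]
    - [0,0,0]
  hand: [0.05,0.05,0.05,0.05,0.05,0.05,0.05,0.05,0.05,0.05]

```text
time_s: 21.8
position: [0.5201, -0.0461, 0.2177]
tool_rot: [[-0.718, -0.696, 0.0], [-0.696, 0.718, -0.0], [-0.0, -0.0, -1.0]]
ft_force: [1.2, 0.3, -0.6]
grip_width: 0.0114
gripper_force: 59.7
```

>>> drive_tool:
  offset:
    - [0,0,0]
    - [0,0,0]
    - [0,0,0]
    - [0,0,0]
    - [0,0,0]
    - [0,0,0]
    - [0,0,0]
    - [0,0,0]
    - [0,0,0]
    - [0,0,0]
  turn:
    - [0,0,1]
    - [0,0,1]
    - [0,0,1]
    - [0,0,1]
    - [0,0,1]
    - [0,0,1]
    - [0,0,1]
    - [0,0,1]
    - [0,0,1]
    - [0,0,1]
  hand: [0.05,0.05,0.05,0.05,0.05,0.05,0.05,0.05,0.05,0.05]

```text
time_s: 23.05
position: [0.52, -0.0446, 0.2176]
tool_rot: [[-0.961, 0.277, 0.0], [0.277, 0.961, -0.0], [-0.0, -0.0, -1.0]]
ft_force: [1.1, -0.7, -0.5]
grip_width: 0.0114
gripper_force: 59.7
```

>>> drive_tool:
  offset:
    - [0,0,0]
    - [0,0,0]
    - [0,0,0]
    - [0,0,0]
    - [0,0,0]
    - [0,0,0]
    - [0,0,0]
    - [0,0,0]
    - [0,0,0]
    - [0,0,0]
  turn:
    - [0,0,1]
    - [0,0,1]
    - [0,0,1]
    - [0,0,1]
    - [0,0,1]
    - [0,0,1]
    - [0,0,1]
    - [0,0,1]
    - [0,0,0]
    - [0,0,0]
  hand: [0.05,0.05,0.05,0.05,0.05,0.05,0.05,0.05,0.05,0.05]

```text
time_s: 24.3
position: [0.5202, -0.0446, 0.2172]
tool_rot: [[-0.442, 0.897, 0.0], [0.897, 0.442, -0.0], [-0.0, 0.0, -1.0]]
ft_force: [-0.0, -0.1, -0.2]
grip_width: 0.0116
gripper_force: 59.7
```

```bash
python3 - <<'E'
from h import *
import pickle
c=camera_info("wrist");im=get_image("wrist");s=observe();R,t=s["tool_rot"],s["position"];print(t,s["grip_width"],s["gripper_force"])
pickle.dump((c,im,s),open("sh2.pkl","wb"))
p=proj(c,[.5205,-.0447,.092]);print(p);x,y=p.astype(int)
g=im.max(2)[y-22:y+26,x-24:x+24:1]
for r in g[::1]: print(' '.join('%2d'%(v//10) for v in r))
print(x-24,y-22)
E
```

```text
[ 0.52021053 -0.04460249  0.21711601] 0.011478577698748518 59.669459788128734
[316.39824211 193.55101393]
 4  4  4  4  4  4  4  4  4  4  4  4  4  4  4  4  4  4  4  4  4  4  4  4  4  4  4  4  4  4  4  4  4  4  4  4  4  4  4  4  4  4  4  4  4  4  4  4
 4  4  4  4  4  4  4  4  4  4  4  4  4  4  4  4  4  4  4  4  4  4  4  4  4  4  4  4  4  4  4  4  4  4  4  4  4  4  4  4  4  4  4  4  4  4  4  4
 4  4  4  4  4  4  4  4  4  4  4  4  4  4  4  4  4  4  4  4  4  4  4  4  4  4  4  4  4  4  4  4  4  4  4  4  4  4  4  4  4  4  3  4  4  4  4  4
 4  4  4  4  4  4  4  4  4  4  4  4  4  4  4  4  4  4  4  4  4  4  4  4  4  4  4  4  4  4  4  4  4  4  4  4  4  4  4  4  4  4  4  4  4  4  4  5
 4  4  4  4  4  4  4  4  4  4  4  4  4  4  4  4  4  4  4  4  4  4  4  3  4  4  4  4  4  4  4  4  4  4  4  4  4  4  4  4  4  4  4  4  4  5  9 14
 4  4  4  4  4  4  4  4  4  4  4  4  4  4  4  4  4  4  4  4  4  4  4  4  4  4  3  4  4  4  4  4  4  4  4  4  4  4  4  4  4  4  4  5  9 14 19 23
 4  4  4  4  4  4  4  4  4  4  4  4  4  4  4  4  3  4  4  4  4  4  4  4  4  4  4  4  4  4  4  4  4  4  4  4  4  4  4  4  4  3  4  
[... 5225 characters left out ...]
 5  3  2  1  1  1  1  1  1  1  1  0  1  1  1  0  1  1  1  1  1  1  1  1  1  1  1  1  2  3  6 13 19 20 20 20 20 20 20
21 20 20 20 20 20 19 17  9  8  1  1  1  1  1  1  1  1  1  1  1  1  1  1  1  1  1  1  1  1  1  1  1  0  1  1  1  1  0  2  8 15 18 19 19 20 20 20
20 20 20 20 20 17 10  8  1  1  1  1  1  1  0  1  0  1  1  1  1  1  1  1  1  1  1  1  1  1  1  1  1  0  1  1  1  1  1  0  1  2  8 15 18 19 20 20
20 20 20 19 17  9  1  1  1  1  1  1  1  1  1  1  0  1  0  1  1  1  1  1  0  1  1  1  1  1  1  1  1  1  1  1  1  1  0  1  1  1  1  2  8 15 19 20
20 19 17  8  1  1  1  1  1  1  0  1  1  0  1  0  1  1  1  0  0  1  0  1  1  1  1  1  1  1  1  1  1  1  0  1  0  1  1  1  0  1  1  1  1  4 12 18
292 171
```

```bash
python3 - <<'E'
import pickle
from h import *
c,im,s=pickle.load(open("sh2.pkl","rb"));R,t=s["tool_rot"],s["position"]
g=im.mean(2)[171+14:171+30,292+14:292+36]
for i,r in enumerate(g): print(i+185,' '.join('%3d'%v for v in r))
m=(im.mean(2)>172).astype(np.uint8)
sub=np.argwhere(m[186:200,308:326])[:,::-1]+[308,186]
print("cols",306,"pred axis px",proj(c,[.5205,-.0447,.092]))
for z,x in((.092,.5205),): print([np.round(proj(c,t+R@np.array([a,b,t[2]-.092])),1) for a,b in((0,0),(.006,0),(-.002,.0057),(-.002,-.0057),(0,.006),(0,-.006))])
E
```

```text
185  92 167 164  96  79  81  78  77  75  73  68  68  69  68  69  73  76 107 171 162  63  38
186 110 175 140  77  74  83  80  77  76  71  69  67  69  68  68  70  74  90 138 167 100  40
187 113 170 115  77  74  85  79  79  85  88  87  82  76  70  68  68  72  83 122 168 112  38
188 131 169  98  78  76  83  84  97 130 143 149 143 122  97  75  67  71  77 110 171 129  38
189 131 171 103  78  76  88 107 144 179 180 178 174 175 165 124  75  69  75 112 172 129  39
190 128 176 122  78  83 108 148 180 179 180 174 171 177 180 175 126  68  77 116 174 125  41
191 106 175 134  84 109 151 180 177 181 178 173 174 177 178 180 173 101  86 135 169  95  36
192  90 172 168 101 145 179 176 181 178 173 174 178 179 178 177 175 155 102 165 161  63  38
193  58 120 165 136 149 174 180 178 175 173 177 179 178 178 176 179 174 123 172 123  40  38
194  39  72 138 154 153 179 178 175 171 177 179 178 178 177 176 181 181 136 152  62  38  39
195  38  46 100 161 156 180 177 171 171 173 176 180 178 176 178 182 180 127  89  38  37  38
196  40  38  47  91 152 175 176 171 154 154 155 173 172 177 178 172 151  57  38  39  37  36
197  38  39  38  38  70 137 164 163 156 159 148 161 158 169 162 123  63  37  37  37  36  35
198  38  37  36  39  40  47  68  86 140 167 169 162 129 100  91  37  38  37  37  36  38  38
199  38  37  37  38  38  38  40  36  37  38  38  40  38  37  37  36  38  37  36  36  36  35
200  38  36  38  39  37  39  38  35  37  39  38  37  40  38  39  37  37  37  35  39  37  37
cols 306 pred axis px [316.39824211 193.55101393]
[array([316.2, 193.3]), array([316.2, 186.7]), array([322.7, 195.5]), array([309.7, 195.5]), array([323. , 193.3]), array([309.3, 193.3])]
```

>>> drive_tool:
  offset:
    - [-0.009,-0.01,0.3]
    - [0,0,0.5]
    - [0,0,0.6]
    - [0,0,0.6]
    - [0,0,0.4]
    - [0,0,0.2]
    - [0,0,0]
    - [0,0,0]
    - [0,0,0]
    - [0,0,0]
  turn:
    - [0,0,0]
    - [0,0,0]
    - [0,0,0]
    - [0,0,0]
    - [0,0,0]
    - [0,0,0]
    - [0,0,0]
    - [0,0,0]
    - [0,0,0]
    - [0,0,0]
  hand: [0.05,0.05,0.05,0.05,0.05,0.05,0.05,0.05,0.05,0.05]

```text
time_s: 25.6
position: [0.5202, -0.0451, 0.1133]
tool_rot: [[-0.44, 0.898, 0.001], [0.898, 0.44, -0.0], [-0.0, 0.001, -1.0]]
ft_force: [-0.6, -0.9, -0.4]
grip_width: 0.0114
gripper_force: 59.7
```

>>> drive_tool:
  offset:
    - [0,0,0.05]
    - [0,0,0.05]
    - [0,0,0.03]
    - [0,0,0.03]
    - [0,0,0.03]
    - [0,0,0]
    - [0,0,0]
    - [0,0,0]
    - [0,0,0]
    - [0,0,0]
  turn:
    - [0,0,0]
    - [0,0,0]
    - [0,0,0]
    - [0,0,0]
    - [0,0,0]
    - [0,0,0]
    - [0,0,0]
    - [0,0,0]
    - [0,0,0]
    - [0,0,0]
  hand: [0.05,0.05,0.05,0.05,0.05,0.05,0.05,0.05,0.05,0.05]

```text
time_s: 26.85
position: [0.5203, -0.0454, 0.1054]
tool_rot: [[-0.44, 0.898, 0.001], [0.898, 0.44, -0.0], [-0.001, 0.0, -1.0]]
ft_force: [3.6, -4.5, -0.7]
grip_width: 0.0115
gripper_force: 59.7
```

>>> drive_tool:
  offset:
    - [-0.008,0.002,0.02]
    - [0,0,0.03]
    - [0,0,0.03]
    - [0,0,0.03]
    - [0,0,0.03]
    - [0,0,0]
    - [0,0,0]
    - [0,0,0]
    - [0,0,0]
    - [0,0,0]
  turn:
    - [0,0,0]
    - [0,0,0]
    - [0,0,0]
    - [0,0,0]
    - [0,0,0]
    - [0,0,0]
    - [0,0,0]
    - [0,0,0]
    - [0,0,0]
    - [0,0,0]
  hand: [0.05,0.05,0.05,0.05,0.05,0.05,0.05,0.05,0.05,0.05]

```text
time_s: 28.1
position: [0.5204, -0.0455, 0.0996]
tool_rot: [[-0.44, 0.898, 0.0], [0.898, 0.44, -0.0], [-0.0, 0.0, -1.0]]
ft_force: [2.4, -5.4, 0.1]
grip_width: 0.0116
gripper_force: 59.9
```

>>> drive_tool:
  offset:
    - [-0.012,0,0]
    - [0,0,0.03]
    - [0,0,0.03]
    - [0,0,0.03]
    - [0,0,0.02]
    - [0,0,0]
    - [0,0,0]
    - [0,0,0]
    - [0,0,0]
    - [0,0,0]
  turn:
    - [0,0,0]
    - [0,0,0]
    - [0,0,0]
    - [0,0,0]
    - [0,0,0]
    - [0,0,0]
    - [0,0,0]
    - [0,0,0]
    - [0,0,0]
    - [0,0,0]
  hand: [0.05,0.05,0.05,0.05,0.05,0.05,0.05,0.05,0.05,0.05]

```text
time_s: 29.35
position: [0.5205, -0.0457, 0.0953]
tool_rot: [[-0.44, 0.898, -0.0], [0.898, 0.44, 0.0], [0.0, -0.0, -1.0]]
ft_force: [0.1, -1.7, 4.6]
grip_width: 0.0115
gripper_force: 60.3
```

>>> drive_tool:
  offset:
    - [0,0,0.03]
    - [0,0,0.03]
    - [0,0,0.03]
    - [0,0,0.02]
    - [0,0,0]
    - [0,0,0]
    - [0,0,0]
    - [0,0,0]
    - [0,0,0]
    - [0,0,0]
  turn:
    - [0,0,0]
    - [0,0,0]
    - [0,0,0]
    - [0,0,0]
    - [0,0,0]
    - [0,0,0]
    - [0,0,0]
    - [0,0,0]
    - [0,0,0]
    - [0,0,0]
  hand: [0.05,0.05,0.05,0.05,0.05,0.05,0.05,0.05,0.05,0.05]

```text
time_s: 30.6
position: [0.5206, -0.0458, 0.0919]
tool_rot: [[-0.44, 0.898, 0.001], [0.898, 0.44, -0.0], [-0.001, 0.001, -1.0]]
ft_force: [-2.9, -1.7, 14.8]
grip_width: 0.0114
gripper_force: 61.7
```

>>> drive_tool:
  offset:
    - [0,0,0.01]
    - [0,0,0.01]
    - [0,0,0]
    - [0,0,0]
    - [0,0,0]
    - [0,0,0]
    - [0,0,0]
    - [0,0,0]
    - [0,0,0]
    - [0,0,0]
  turn:
    - [0,0,0]
    - [0,0,0]
    - [0,0,0]
    - [0,0,0]
    - [0,0,0]
    - [0,0,0]
    - [0,0,0]
    - [0,0,0]
    - [0,0,0]
    - [0,0,0]
  hand: [0.05,0.05,0.05,0.05,0.05,0.05,0.05,0.05,0.05,0.05]

```text
time_s: 31.85
position: [0.5207, -0.0458, 0.0917]
tool_rot: [[-0.44, 0.898, 0.001], [0.898, 0.44, -0.001], [-0.001, 0.001, -1.0]]
ft_force: [-4.8, -0.3, 20.9]
grip_width: 0.0113
gripper_force: 62.6
```

```bash
python3 - <<'E'
from h import *
import pickle
s=observe();print(s["position"],s["ft_force"],s["wrist_torque"],s["gripper_force"])
t0=pickle.load(open("t1.pkl","rb"))
for n in("scene","top"):
    c=camera_info(n);im=get_image(n)
    cv2.imwrite(f"pics/fin_{n}.png",im)
c=camera_info("scene");im=cv2.imread("pics/fin_scene.png");i0=cv2.imread("pics/scene0.png")
# relay in socket: dark blob above the socket at expected place?
P=np.array([.5526,.0812,.101]);
for z in(.092,.101,.11): print(z,proj(c,P*[1,1,0]+[0,0,z]))
x,y=proj(c,P).astype(int)
for r in im.max(2)[y-14:y+16,x-16:x+18:2][::2]: print(' '.join('%3d'%v for v in r))
E
```

```text
[ 0.52067198 -0.04578969  0.09171669] [-4.84958285 -0.30775216 20.94048644] [-0.10716467  0.87585698 -0.04489526] 62.5694808550179
0.092 [334.48406135 186.44846564]
0.101 [334.61077476 183.3422884 ]
0.11 [334.73868827 180.20669277]
 60  82  75  81 109 111 110 110 110 112 107 109 107 109 110 110 110
 39  50  58  60 100 111 113 113 109 113 110 108 112 109 107 107 106
 30  34  43  52 101 112 110 109 108 110 114 112 113 109 113 109 109
 35  26  30  47 104 111 107  97  88 102 108 105 109 105 115 110 109
 33  30  28  64 106  99  76  52  44  54  85  84 103 105 112 106 109
 23  28  46  96 103  63  38  33  34  36  49  49  90 109 110 111 109
 27  40  92 119  99  30  30  34  29  37  51  43  86 112 110 109 106
 41  94 141 146 115  29  21  25  29  32  51  49 104 133 122 111 113
 84 142 152 149 110  35  24  26  25  35  43  42 122 149 148 136 121
138 152 154 152 104  39  32  25  25  28  28  40 124 150 152 152 149
150 157 159 150 101  59  43  34  31  30  46  58 129 152 151 153 151
157 155 147 114  73  71  67  56  48  57  71  66 127 148 152 153 152
156 154 137  68  51  63  72  72  68  64  63  61  79 120 149 152 149
152 158 151 130  94  59  54  64  68  62  61  65  55 100 147 147 148
156 155 155 153 145 133  98  64  46  44  46  84 121 142 146 146 145
```

```bash
python3 -c "
from rig import env
print(env.close_job())"
```

```text
the job is handed in; nothing more can be done
None
```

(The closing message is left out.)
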